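Switch the ball sorter over to the green chute

ROBOT

A 6-joint arm with a two-finger parallel gripper is mounted at the origin on the work surface. World frame = base frame: x ahead of the robot, y to its left, z up, the work surface at z = 0. Lengths are in m, angles in rad, forces in N, time in s.
With the tool pointing down it reaches from about 0.25 to 0.85 m from the base axis. Payload 12.5 kg.
Tool frame: the origin (TCP) lies midway between the tips of the shut fingers; the grasp point (between the pads) lies 19 mm behind it (grasp_offset is the distance from the TCP to the grasp point, in m); y points along the fingers, z is the direction in which the jaws open and shut, and the axes are right-handed (so a half turn about y gives the same grasp; the last joint's range is limited). The gripper opens to 93 mm and grips with 3 to 60 N. Pads are 15 mm wide; open, the fingers measure 128 mm over their backs; the gripper's body (75 mm by 188 mm) begins 65 mm behind the grasp point.
Start: joints at [1.17, 0.351, 1.652, -0, 1.139, -0.085], TCP at [0.171, 0.523, 0.219] pointing down, gripper open.
Joint ranges: [-2.75, 2.75], [-0.79, 2.1], [0.01, 2.65], [-1.57, 4.71], [0.07, 3.14], [-2.87, 2.87]. Speed limits (rad/s): [2.22, 2.22, 2.79, 3.14, 3.14, 3.14].

INTERFACE

Orientations are given as [roll, pitch, yaw] about the fixed x, y, z axes, in that order (R = Rz(yaw) Ry(pitch) Rx(roll)).
In Python, from station import goto, move_straight, goto_joints, open_jaws, gripper_close, wait, solve_ik, get_state, get_image, camera_model, IKError, hand_in, grasp_offset gives the robot as it stands. The module is installed in compiled form; this text tells all that it offers. Calls block until the motion is done:
- goto(position, orientation): joint-space move of the TCP to a pose.
- move_straight(position, ori=None, feed=0.15, force_limit=None): straight line of the TCP; ori=None keeps the orientation; feed is the mean speed in m/s. With force_limit (N) it stops when the force on the tool has changed by that much, and returns True; else False.
- goto_joints(angles): joint-space move.
- open_jaws() and gripper_close(grasp_force=None): open the fingers fully, or close them until they stop; grasp_force is the grip in N (None keeps the last).
- wait(seconds).
- solve_ik(position, orientation): joint angles nearest the present ones, or None.
- get_state(): the state.
- get_image(name): name is "scene" or "top" or "wrist"; returns (picture, depth): 384x512x3 uint8, red, green, blue; 384x512 float32, m along the optical axis (not along the pixel's ray), 0 where there is no reading.
- camera_model(name): a dict with "camera_matrix" (3x3 intrinsics, pixels), "D" ([k1, k2, p1, p2, k3] as OpenCV has them; the pictures are not rectified), "position" and "rotation" of the camera in the world; the wrist camera has in their place "mount" (4x4, takes a point from camera to tool coordinates, whose origin is the TCP and whose axes are the tool frame's). Camera axes: x right, y up, looking along -z (the intrinsics and any distortion apply to the point x, -y, -z); pixel columns grow to the right and rows downward; lengths in m; the calibration is good to about 2 mm. A picture is of the moment at which its call begins: read the wrist's pose just before it. camera_model takes no time and is no camera call.
A pose or a line that the arm cannot do raises IKError and nothing moves.
- hand_in(): hands the job in, once; it reports no verdict.
The state is a dict: "time_s": time; "joints": joint angles; "qvel": joint speeds; "joint_torque": joint torques, N m; "position": TCP position; "tcp_rot": TCP orientation; "contact_force": force on the tool from outside, world axes, zero at the start; "wrist_torque": the same for the moment, N m; "grip_width": finger opening in m.
Only numpy, scipy, OpenCV 4.12 (cv2) and the standard library are available. Lean on these libraries where they do the work, as an engineer would, in place of code of your own. Each camera call takes 0.05 s, during which the arm holds its last target. There are 200 camera calls.

TASK

The sorting stand is set to run its balls into the orange tray. With a fingertip, press the raised end of the blue seesaw gate down until it is fully over on its stop, and only then push the red shutter tab sideways, towards the green side, fully open, so that all four steel balls roll down the other chute into the green tray. Do not touch or pick up the balls, leave everything else on the bench where it is, and finish only when the balls lie in the green tray.

Things in the scene. Friction and masses are not known exactly. Their poses are not given: they have to be found in the camera images.
- sorter: the sorting stand, fixed on the bench, yawed up to 20 degrees either way; origin on the bench under the middle of the pivot; x points away from the robot's side, y to the left (orange chute and tray; green ones on -y), z up. Directions below are in this frame. The blue seesaw trough, 230 mm long, 40 mm wide, lies along y over x = 0, its pivot along x at 110 mm height
- ramp_lip (a point): lower end of the ramp's floor, 128 mm high, where the balls run onto the gate. The ramp, 32 mm wide, rises from here 127 mm along +x to 143 mm height; its side walls stand 14 mm above its floor
- gate (a joint): tilt of the seesaw gate, rad: -0.26 = orange (left, +y) end fully down on its stop, +0.26 = green (right, -y) end fully down on its stop. It is held by friction and stays where it is left; pressing a pad down takes about 1.5 to 3 N
- pad_right (a point): centre of the top of the yellow-topped press pad on the gate's green (right) end, 60 x 44 mm (x, y); it moves with the gate and lies on its near side, 50 mm from its middle line and 92 mm from the pivot. Its height is about 107 mm when the green end is fully down, about 154 mm when the orange end is
- pad_left (a point): the same for the pad on the gate's orange (left) end
- shutter (a joint): opening of the shutter that holds back the balls, m: 0 = closed, 0.045 = fully open, its stop; it slides along the stand's -y (towards the green side), takes about 2 N and stays where it is left
- shutter_tab (a point): top centre of the shutter's upright red tab: 34 mm in x, 14 mm in y, 45 mm tall (its lower edge 165 mm and its top 210 mm above the bench); the tab moves with the shutter. The nearest ball's top is about 153 mm above the bench, so the fingertips should stay above 165 mm here
- green_tray (a point): centre of the green tray's floor, 6 mm above the bench; the tray is 100 x 90 mm inside (stand x, y), walls 32 to 72 mm high
- orange_tray (a point): centre of the orange tray's floor, the same size
- ball0_center (a point): centre of bright steel bearing ball 1 of 4, 20 mm across, 33 g or so, polished and slippery (friction about 0.15), waiting in a row on the ramp behind the shutter
- ball1_center (a point): centre of bright steel bearing ball 2 of 4, 20 mm across, 33 g or so, polished and slippery (friction about 0.15), waiting in a row on the ramp behind the shutter
- ball2_center (a point): centre of bright steel bearing ball 3 of 4, 20 mm across, 33 g or so, polished and slippery (friction about 0.15), waiting in a row on the ramp behind the shutter
- ball3_center (a point): centre of bright steel bearing ball 4 of 4, 20 mm across, 33 g or so, polished and slippery (friction about 0.15), waiting in a row on the ramp behind the shutter
- bearing: loose steel bearing ring, 52 mm across, 16 mm high; a bystander, origin at its middle, on the bench
- jar: loose amber glass jar, 46 mm across, 70 mm tall; a bystander, origin at its middle, on the bench
- screwdriver: loose screwdriver lying flat, 150 mm long; a bystander, origin at the middle of its underside
- dish: loose shallow glass dish, 84 mm across, 22 mm high; a bystander, origin at its middle, on the bench
- loupe: loose black eye loupe, 38 mm across, 42 mm tall; a bystander, origin at its middle, on the bench
- tweezers: loose dark tweezers lying flat, 130 mm long, 8 mm high; a bystander, origin at the middle of its underside

How it is judged:
On the way, in this order (a step that is already met when the one before it is completed fails the run):
1. the gate is rocked fully over to the green side with the shutter still closed (value of joint gate above 0.23 rad and value of joint shutter below 0.01 m), for 0.2 s.
2. the shutter is pushed fully open (value of joint shutter above 0.037 m), for 0.2 s.
At the end, for the whole second after the job is handed in: the gate is over to the green side (joint above 0.23 of 0.26 rad), the shutter is open (above 37 of 45 mm) and all four balls lie in the green tray (value of joint gate above 0.23 rad and value of joint shutter above 0.037 m and x of ball0_center in the frame of green_tray between -0.052 and 0.052 m and y of ball0_center in the frame of green_tray between -0.047 and 0.047 m and z of each of ball0_center, ball1_center, ball2_center, ball3_center in the frame of green_tray below 0.035 m and x of ball1_center in the frame of green_tray between -0.052 and 0.052 m and y of ball1_center in the frame of green_tray between -0.047 and 0.047 m and x of ball2_center in the frame of green_tray between -0.052 and 0.052 m and y of ball2_center in the frame of green_tray between -0.047 and 0.047 m and x of ball3_center in the frame of green_tray between -0.052 and 0.052 m and y of ball3_center in the frame of green_tray between -0.047 and 0.047 m); the robot touches nothing.
It fails at once if the robot touches a ball (over 0.3 N) (contact force between any of the fingers, the arm and ball0 above 0.3 N or contact force between any of the fingers, the arm and ball1 above 0.3 N or contact force between any of the fingers, the arm and ball2 above 0.3 N or contact force between any of the fingers, the arm and ball3 above 0.3 N).
It fails at once if a ball is lifted (above 200 mm) (height (world z) of any of ball0_center, ball1_center, ball2_center, ball3_center above 0.2 m).
It fails at once if a bystander is moved more than 25 mm or lifted (distance of any of bearing, jar, screwdriver, dish, loupe, tweezers from where it was at the start of the episode above 0.025 m).
It also fails if it takes over 42 s, if anything falls off the work surface, if the arm or the gripper's body presses on something with over 40 N, if the wrist force passes 120 N, or if a joint passes its speed limit or range.

## Working session

There is one attempt and no reset: what is moved stays moved. The work goes in short steps, each a Python script; the robot and the scene stay as the last script left them, time stands still between calls to the robot, and variables do not carry over. Pictures are saved under pics/ and viewed, about 8 in all and at most 12, crops included, and the job is handed in when it is done.

```bash
mkdir -p pics
cat > h.py <<'E'
import numpy as np, cv2
from station import *
def cloud(name, d, cm=None):
    cm = cm or camera_model(name); K=np.array(cm["camera_matrix"]); D=np.array(cm["D"])
    v,u=np.mgrid[:d.shape[0],:d.shape[1]]
    p=cv2.undistortPoints(np.stack([u.ravel(),v.ravel()],1).astype(float)[:,None],K,D)[:,0]
    z=d.ravel(); P=np.stack([p[:,0]*z,-p[:,1]*z,-z],1)
    W=P@np.array(cm["rotation"]).T+np.array(cm["position"])
    W[z==0]=np.nan
    return W.reshape(*d.shape,3)
E
python3 - <<'E'
from h import *
s=get_state(); print(s["time_s"],s["position"],s["tcp_rot"],s["grip_width"],grasp_offset)
for n in("top","scene"):
    im,d=get_image(n); np.savez(n+"0.npz",im=im,d=d); cv2.imwrite(f"pics/{n}0.png",im[...,::-1])
    cm=camera_model(n); print(n,cm["position"],np.array(cm["rotation"]).round(3).tolist(),(d==0).mean())
E
```

```text
0.0 [0.17065346 0.52248425 0.218086  ] [-1.57200769e+00  8.87861315e-05 -3.15794830e-01] 0.09278101858100855 0.0188
top [0.5353233  0.02774351 0.98334707] [0.043, -0.01, -1.578] 0.0037943522135416665
scene [ 1.02345262 -0.21938906  0.97807422] [0.548, 0.002, 1.105] 0.004145304361979167
```

View pics/top0.png

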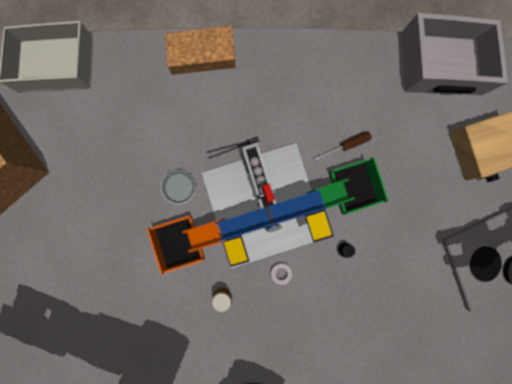

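View pics/scene0.png

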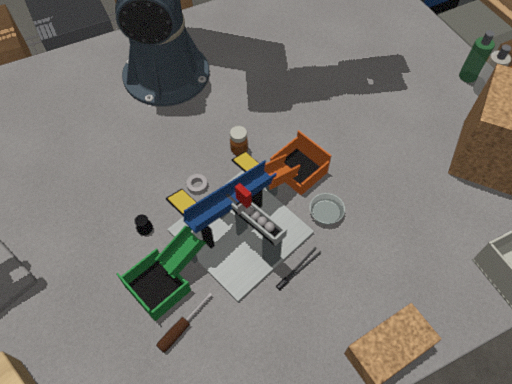

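The top view shows the orange tray at the left (175,245), the green tray at the right (360,185), yellow pads at (235,250) and (319,227), the red tab at (267,193) and the balls at about (255,165). The scene view confirms that the green end is up. Next I'll measure the stand using colour masks and depth. The camera rotation is given as roll, pitch, yaw.

```bash
sed -i 's/np.array(cm\["rotation"\]).T/Rotation.from_euler("xyz",cm["rotation"]).as_matrix().T/; s/^from station/from scipy.spatial.transform import Rotation\nfrom station/' h.py
python3 - <<'E'
from h import *
R={"yellow":((22,150,120),(34,255,255)),"red":((175,150,80),(180,255,255)),"red2":((0,180,80),(5,255,255)),"green":((50,120,40),(75,255,255)),"orange":((6,180,100),(15,255,255)),"blue":((100,120,40),(125,255,255))}
for n in("top","scene"):
    f=np.load(n+"0.npz"); im,d=f["im"],f["d"]; W=cloud(n,d); hsv=cv2.cvtColor(im,cv2.COLOR_RGB2HSV)
    bench=W[300:380:10,200:400:20] if n=="top" else W[100:120:5,300:400:10]
    print(n,"bench z",np.nanmedian(bench[...,2]))
    for c,(a,b) in R.items():
        k,l,s,_=cv2.connectedComponentsWithStats(cv2.inRange(hsv,a,b))
        for i in range(1,k):
            if s[i,4]<25: continue
            p=W[l==i]; p=p[~np.isnan(p[:,0])]
            if not (0.2<np.median(p[:,0])<.9 and abs(np.median(p[:,1]))<.4): continue
            print(c,s[i],"mean",p.mean(0).round(3),"z10/50/90",np.percentile(p[:,2],[10,50,90]).round(3))
            if c in("blue",):
                q=p[:,:2]-p[:,:2].mean(0); w,v=np.linalg.eigh(q.T@q); print("  axis deg",np.degrees(np.arctan2(v[1,1],v[0,1]))%180)
            if "red" in c: t=p[p[:,2]>.2]; print("  tabtop",len(t),t.mean(0).round(4) if len(t) else "")
E
```

```text
top bench z -5.224672023856902e-05
yellow [307 211  25  29 484] mean [ 0.511 -0.137  0.15 ] z10/50/90 [0.146 0.15  0.153]
yellow [224 238  23  27 430] mean [0.457 0.035 0.112] z10/50/90 [0.108 0.111 0.115]
red2 [263 184  11  18 121] mean [ 0.575 -0.028  0.209] z10/50/90 [0.207 0.21  0.211]
  tabtop 118 [ 0.5754 -0.0276  0.2096]
green [ 315  158   73   56 1334] mean [ 0.595 -0.236  0.048] z10/50/90 [0.009 0.05  0.073]
orange [ 148  216   73   58 1011] mean [0.481 0.132 0.056] z10/50/90 [0.03  0.058 0.077]
blue [ 218  191  107   49 1963] mean [ 0.533 -0.042  0.123] z10/50/90 [0.101 0.123 0.146]
  axis deg 107.25516616476318
scene bench z -0.0016015997503829316
yellow [234 152  24  18 233] mean [0.453 0.035 0.111] z10/50/90 [0.107 0.111 0.115]
yellow [168 190  27  23 312] mean [ 0.508 -0.137  0.149] z10/50/90 [0.146 0.149 0.152]
red2 [236 184  15  23 196] mean [ 0.582 -0.03   0.199] z10/50/90 [0.179 0.206 0.21 ]
  tabtop 113 [ 0.5794 -0.0293  0.2082]
green [ 117  226   89   94 2291] mean [ 0.591 -0.216  0.054] z10/50/90 [0.016 0.053 0.086]
orange [ 265  131   65   63 1492] mean [0.477 0.163 0.048] z10/50/90 [0.015 0.048 0.083]
blue [ 183  161   93   71 1915] mean [ 0.534 -0.05   0.131] z10/50/90 [0.105 0.132 0.155]
  axis deg 108.05234031414986
```

```bash
cat >> h.py <<'E'
yaw=np.radians(17.6); ex=np.array([np.cos(yaw),np.sin(yaw),0]); ey=np.array([-ex[1],ex[0],0]); O=np.array([.530,-.036,0])
S=lambda x,y,z: O+x*ex+y*ey+[0,0,z]
def toS(W): q=W-O; return np.stack([q@ex,q@ey,q[...,2]],-1)
ORI=[-np.pi/2,0,yaw-np.pi/2]
def st(): s=get_state(); print(round(s["time_s"],2),"S",toS(s["position"]).round(4),"F",np.round(s["contact_force"],1))
E
python3 - <<'E'
from h import *
for o in (yaw-np.pi/2,yaw+np.pi/2):
    print(o,[np.round(q,2) if (q:=solve_ik(S(*p),[-np.pi/2,0,o])) is not None else None for p in((-.052,-.095,.3),(-.052,-.095,.095),(.047,.035,.3),(.047,-.05,.18))])
gripper_close(); p=get_state()["position"]
move_straight([p[0],p[1],.30],feed=.2); goto(S(-.052,-.095,.30),ORI); st()
move_straight(S(-.052,-.095,.19),feed=.15); st()
im,d=get_image("scene"); cv2.imwrite("pics/s1.png",cv2.resize(im[80:300,100:360,::-1],None,fx=3,fy=2.7))
E
```

```text
-1.2636183784438946 [array([-0.36,  0.24,  1.6 ,  0.  ,  1.3 , -0.67]), array([-0.36,  0.48,  1.81,  0.  ,  0.85, -0.67]), array([-0.06,  0.31,  1.51,  0.  ,  1.33, -0.37]), array([-0.2 ,  0.47,  1.57,  0.  ,  1.1 , -0.5 ])]
1.8779742751458985 [array([-0.36,  0.24,  1.6 , -0.  ,  1.3 ,  2.47]), array([-0.36,  0.48,  1.81, -0.  ,  0.85,  2.47]), array([-0.06,  0.31,  1.51, -0.  ,  1.33,  2.77]), array([-0.2 ,  0.47,  1.57, -0.  ,  1.1 ,  2.64])]
4.74 S [-0.0517 -0.0945  0.3   ] F [ 0.1  0.2 -0.4]
5.62 S [-0.0516 -0.0952  0.1908] F [-0.3 -0.3  0.3]
```

View pics/s1.png

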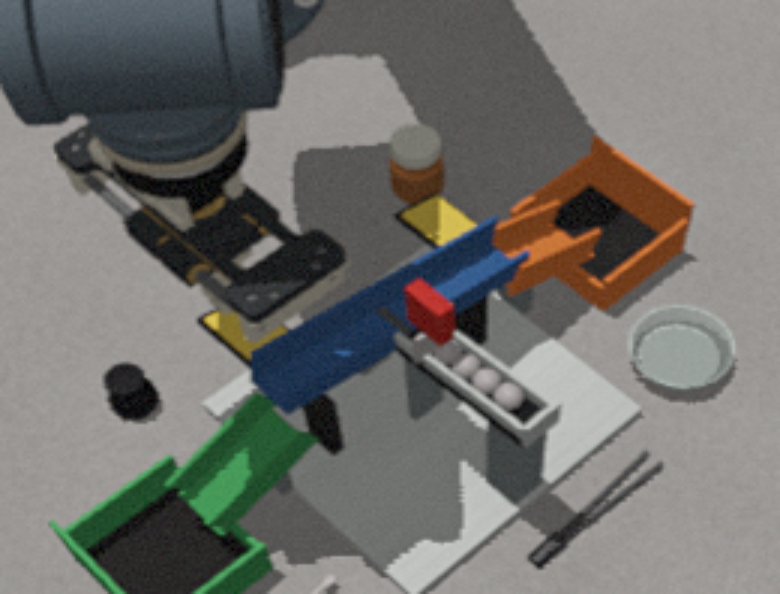

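The picture shows the closed fingers above the yellow right pad at about (250,330), clear of the blue trough. Next I'll press.

Run:
```python
from h import *
h=move_straight(S(-.052,-.095,.094),feed=.04,force_limit=12); print(h); st(); wait(.3); st()
move_straight(S(-.052,-.095,.25),feed=.15); st()
im,d=get_image("top"); W=toS(cloud("top",d)); hsv=cv2.cvtColor(im,cv2.COLOR_RGB2HSV)
for a,b in(((22,150,120),(34,255,255)),((0,180,80),(5,255,255))):
    k,l,s,_=cv2.connectedComponentsWithStats(cv2.inRange(hsv,a,b))
    for i in range(1,k):
        p=W[l==i]; p=p[~np.isnan(p[:,0])]
        if len(p)>25 and abs(np.median(p[:,1]))<.2: print(s[i],np.median(p,0).round(4),"y",np.percentile(p[:,1],[5,95]).round(3))
```

```text
True
7.49 S [-0.0518 -0.0953  0.1079] F [-3.2  0.7  9.6]
7.79 S [-0.0519 -0.0953  0.1079] F [-2.1 -0.2  9.4]
8.89 S [-0.0524 -0.0947  0.249 ] F [0.2 0.3 0.2]
[309 213  14  23 221] [-0.0451 -0.0936  0.108 ] y [-0.107 -0.083]
[228 237  23  28 436] [-0.0455  0.0808  0.1537] y [0.064 0.097]
[263 184  10  19 126] [ 0.0448 -0.0057  0.2096] y [-0.012  0.   ]
```

The left pad is at 154 mm and the right at 108 mm, which matches fully over. The shutter hasn't moved. Next is the tab.

Run:
```python
from h import *
move_straight(S(-.02,.04,.27),feed=.2); move_straight(S(.047,.04,.27),feed=.2); move_straight(S(.047,.04,.182),feed=.12); st()
h=move_straight(S(.047,-.055,.182),feed=.05,force_limit=12); print(h); st(); wait(.3); st()
move_straight(S(.047,-.02,.182),feed=.1); move_straight(S(.047,.0,.30),feed=.15); move_straight(S(-.15,.05,.32),feed=.2); wait(1); st()
for n in("top","scene"):
    im,d=get_image(n); np.savez(n+"2.npz",im=im,d=d); W=toS(cloud(n,d)); cv2.imwrite(f"pics/{n}2.png",im[...,::-1]); hsv=cv2.cvtColor(im,cv2.COLOR_RGB2HSV)
    for a,b in(((22,150,120),(34,255,255)),((0,180,80),(5,255,255))):
        k,l,s,_=cv2.connectedComponentsWithStats(cv2.inRange(hsv,a,b))
        for i in range(1,k):
            p=W[l==i]; p=p[~np.isnan(p[:,0])]
            if len(p)>25 and abs(np.median(p[:,1]))<.2: print(n,s[i],np.median(p,0).round(4),"y",np.percentile(p[:,1],[5,95]).round(3))
im=np.load("top2.npz")["im"][140:290,130:400,::-1]; im2=np.load("scene2.npz")["im"][130:330,100:360,::-1]
cv2.imwrite("pics/c2.png",np.vstack([cv2.resize(im,(540,300),interpolation=2),cv2.resize(im2,(540,300),interpolation=2)]))
```

```text
11.16 S [0.0473 0.0399 0.1828] F [1.1 0.1 0.6]
True
12.48 S [ 0.0468 -0.0315  0.1818] F [-1.   6.5  4.3]
12.78 S [ 0.0468 -0.0315  0.1818] F [-1.1  5.   3.8]
16.18 S [-0.15  0.05  0.32] F [-0.8  0.6 -0.6]
top [308 210  22  28 394] [-0.0486 -0.0978  0.1068] y [-0.115 -0.081]
top [284 178  11  17 115] [ 0.0445 -0.0476  0.2094] y [-0.054 -0.042]
scene [230 141  25  24 287] [-0.0489  0.0805  0.1532] y [0.065 0.097]
scene [169 201  26  25 341] [-0.0512 -0.0972  0.1059] y [-0.114 -0.08 ]
scene [219 196  16  24 206] [ 0.051  -0.0526  0.2063] y [-0.056 -0.044]
```

View pics/c2.png

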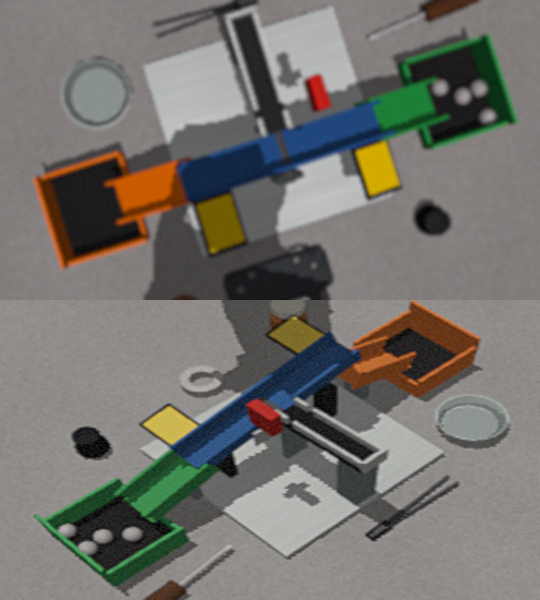

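All four balls are in the green tray, at about (440,88), (462,97), (480,88) and (487,116). The tab is over to the green side, about 42 mm from its start. One ball sits near the end of the chute, so I'll check the ball positions in the tray with a fresh look.

Run:
```python
from h import *
for n in("top","scene"):
    im,d=get_image(n); W=toS(cloud(n,d)); hsv=cv2.cvtColor(im,cv2.COLOR_RGB2HSV)
    g=cv2.inRange(hsv,(50,120,40),(75,255,255))>0; k,l,s,_=cv2.connectedComponentsWithStats(g.astype(np.uint8)); i=1+np.argmax([s[j,4] if -.35<np.nanmedian(W[l==j][:,1])<-.1 else 0 for j in range(1,k)])
    p=W[l==i]; p=p[(p[:,2]>.025)&(p[:,1]<-.16)]; print(n,"tray outer x",np.nanpercentile(p[:,0],[1,99]).round(3),"ymin",np.nanpercentile(p[:,1],1).round(3))
    m=(hsv[...,1]<70)&(hsv[...,2]>85)&(W[...,0]>-.06)&(W[...,0]<.06)&(W[...,1]<-.14)&(W[...,1]>-.28)&(W[...,2]>.012)
    k,l,s,_=cv2.connectedComponentsWithStats(m.astype(np.uint8),connectivity=4)
    for i in range(1,k):
        if s[i,4]>8: print(s[i],np.nanmean(W[l==i],0).round(4),"ztop",np.nanmax(W[l==i][:,2]).round(3))
    x,y,w,h=(310,140,90,80) if n=="top" else (105,215,110,110)
    cv2.imwrite(f"pics/t_{n}.png",cv2.resize(im[y:y+h,x:x+w,::-1],None,fx=5,fy=5,interpolation=2))
st()
```

```text
top tray outer x [-0.051  0.054] ymin -0.273
[346 180   8   8  50] [ 0.0115 -0.2143  0.0229] ztop 0.029
[358 180  16  12 101] [-0.0055 -0.2492  0.0227] ztop 0.029
[370 195   8   6  42] [-0.0389 -0.26    0.023 ] ztop 0.027
scene tray outer x [-0.051  0.056] ymin -0.274
[128 279   8   9  56] [-0.0361 -0.2599  0.023 ] ztop 0.028
[159 281   9   9  64] [ 0.0144 -0.2155  0.0219] ztop 0.03
[145 283   9   9  67] [-0.0038 -0.2392  0.0219] ztop 0.03
[137 291  10   9  62] [-2.000e-04 -2.604e-01  2.400e-02] ztop 0.074
16.38 S [-0.15  0.05  0.32] F [ 0.4 -0.   0.2]
```

View pics/t_top.png

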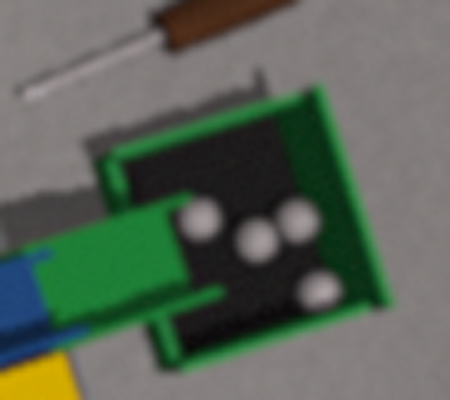

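Run:
```python
from h import *
st(); hand_in()
```

```text
16.38 S [-0.15  0.05  0.32] F [ 0.4 -0.   0.2]
the job is handed in; nothing more can be done
```

The job is handed in at 16.4 s of the 42 s allowed, and all four balls lie in the green tray. With the closed fingertips I pressed the gate's green end down onto its stop, then pushed the red tab towards the green side until it stopped.

Last checks:
- **Gate:** before I touched the shutter, the pads stood at 154 mm (left) and 108 mm (right), with the tab unmoved. At the end they were at 153 mm and 106–107 mm. This matches the gate being fully over to the green side.
- **Shutter:** the tab moved about 42 mm by the top view and about 44 mm by the scene view. That disagrees slightly with the nominal 45 mm but is above the 37 mm needed. The push ended on its 12 N force limit, so I took that as the stop and did not push again.
- **Balls:** the scene view measured all four resting on the tray floor inside the walls. The top view merged two touching balls, but the picture shows four.
- **Robot:** the arm was clear of everything with about zero force.
- **Bystanders:** the ones visible in the pictures looked undisturbed. I did not measure their positions.

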